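Pack the finished turnings into the fitted tray

TASK

Pack the set of finished parts into the fitted tray on the bench: stand the turned finial in the round pocket and the stepped foot in the square pocket, lay the turned spindle flat in the oblong pocket, and put the bored ring down over the post, each upright or flat and right down on the floor of its place. Leave the two unfinished blanks that look like them, the plain square stick and the solid disc, lying where they are.

Things in the scene. Friction and masses are not known exactly. Their poses are not given: they have to be found in the camera images.
- finial: Finished turned wooden finial, standing upright: round base 44 mm across and 12 high, thin waist 20 across, then a round head 36 across with upright sides from 28 to 44 mm up and a domed top at 54 mm. Origin: centre of its underside; z up along its axis. About 40 g.
- foot: Finished wooden furniture foot, standing upright: square base 44 x 44 mm, 30 high, with a smaller square step 30 x 30 mm, 18 high, centred on top (48 in all). Origin: centre of its underside; x and y square to the sides; z up. About 55 g.
- spindle: Finished turned wooden spindle, lying: 76 mm long along its x. Square ends 32 x 32 mm, each 16 long; between them a narrow neck (18 across) and a round barrel 30 across and 30 long at mid-length. Its axis lies 16 mm above the underside. Origin: centre of its underside, at mid-length; z up. About 42 g.
- ring: Finished wooden curtain ring, lying flat: 56 mm outside, bore 38 mm, 24 high. Origin: centre of its underside; z up along the bore. About 25 g.
- stick: Look-alike that does not belong: plain square stick, a spindle blank not yet turned, lying: 76 (x) x 32 x 32 mm, no neck or barrel. Origin: centre of its underside; z up. To be left where it is.
- disc: Look-alike that does not belong: plain solid disc, a ring blank not yet bored, lying flat: 56 mm across, 24 high, no hole. Origin: centre of its underside; z up. To be left where it is.
- round_pocket: Fixed insert, one of four lying two by two in any order in a dark tray (turned up to 17 deg): 106 (x) x 100 (y) mm, origin at the centre of its underside, 6 mm above the bench; z up. 10 mm thick, its top level with its neighbours and the tray edge (16 mm above the bench). In its middle a pocket 6 mm deep (floor 4 mm above the origin), round, 62 mm across: for the finial.
- square_pocket: Fixed insert, one of four lying two by two in any order in a dark tray (turned up to 17 deg): 106 (x) x 100 (y) mm, origin at the centre of its underside, 6 mm above the bench; z up. 10 mm thick, its top level with its neighbours and the tray edge (16 mm above the bench). In its middle a pocket 6 mm deep (floor 4 mm above the origin), square, 62 x 62 mm, sides along x and y: for the foot.
- long_pocket: Fixed insert, one of four lying two by two in any order in a dark tray (turned up to 17 deg): 106 (x) x 100 (y) mm, origin at the centre of its underside, 6 mm above the bench; z up. 10 mm thick, its top level with its neighbours and the tray edge (16 mm above the bench). In its middle a pocket 6 mm deep (floor 4 mm above the origin), oblong, 94 mm along x and 50 mm along y: for the spindle.
- ring_post: Fixed insert, one of four lying two by two in any order in a dark tray (turned up to 17 deg): 106 (x) x 100 (y) mm, origin at the centre of its underside, 6 mm above the bench; z up. A plain plate 4 mm thick without a pocket; in its middle stands a round post 18 mm across, its top 34 mm above the origin: for the ring.
Not all that is in view belongs to the job. Leave any turquoise look-alike of the spindle alone. Leave any black look-alike of the ring alone.

How it is judged:
At the end, for the whole second after the job is handed in: Finial in round pocket, foot in square pocket, spindle in oblong pocket, ring over post: each within 13 mm of centre, on its floor (2.5 mm), tilt under 0.1 rad, spindle within 0.3 rad of the pocket, released, at rest; stick and disc within 20 mm of where they began (horizontal distance between finial and round_pocket below 0.013 m and z of finial in the frame of round_pocket between 0.002 and 0.0065 m and angle between each of finial, foot, spindle, ring's own z axis and vertical below 0.1 rad and linear speed of each of finial, foot, spindle, ring below 0.02 m/s and angular speed of each of finial, foot, spindle, ring below 0.3 rad/s and horizontal distance between foot and square_pocket below 0.013 m and z of foot in the frame of square_pocket between 0.002 and 0.0065 m and horizontal distance between spindle and long_pocket below 0.013 m and z of spindle in the frame of long_pocket between 0.002 and 0.0065 m and angle between the x axis of spindle and the x axis of long_pocket, either way round below 0.3 rad and horizontal distance between ring and ring_post below 0.013 m and z of ring in the frame of ring_post between 0.002 and 0.0065 m and distance of each of stick, disc from where it was at the start of the episode below 0.02 m); the robot touches nothing.
It fails at once if an unfinished blank (square stick or solid disc) is moved more than 20 mm (distance of any of stick, disc from where it was at the start of the episode above 0.02 m).
It also fails if it takes over 112 s, if anything falls off the work surface, if the arm or the gripper's body presses on something with over 40 N, if the wrist force passes 120 N, or if a joint passes its speed limit or range.

ROBOT

A 7-joint arm with a two-finger parallel gripper is mounted at the origin on the work surface. World frame = base frame: x ahead of the robot, y to its left, z up, the work surface at z = 0. Lengths are in m, angles in rad, forces in N, time in s.
With the tool pointing down it reaches from about 0.4 to 0.85 m from the base axis. Payload 10.4 kg.
Tool frame: the origin (TCP) lies on the centre line of the jaws, within the pads' length; the fingertips stand r.finger_overhang ahead of it and the grasp point (between the pads) lies 5 mm behind it (r.finger_overhang is the distance from the TCP to the fingertips, in m); z points along the fingers, y is the line along which they close (so a half turn about z gives the same grasp; the last joint's range is limited). The gripper opens to 87 mm and grips with 3 to 60 N. Pads are 19 mm wide; open, the fingers measure 117 mm over their backs; the gripper's body (75 mm by 190 mm) begins 51 mm behind the grasp point.
Start: joints at [-1.19, 0.332, -0.065, 1.46, 0.022, 1.35, -0.088], TCP at [0.246, 0.575, 0.237] pointing down, gripper open.
Joint ranges: [-2.6, 2.6], [-0.5, 2.12], [-1.47, 1.34], [0.16, 2.42], [-1.27, 4.41], [0.06, 2.06], [-2.6, 2.6]. Speed limits (rad/s): [2.22, 2.22, 2.79, 2.79, 3.14, 3.14, 3.14].

INTERFACE

Orientations are given as a unit quaternion [x, y, z, w].
In Python, from bench import read_state, viewer, r gives the robot as it stands.
- The arm moves only by the tool carry_out, never from a script. Its argument "moves" is a list of rows, each a list of 6 numbers: the shift along the tool's x, y, z in units of 40 mm (1.0 is 40 mm), then the turn, a rotation vector about the tool's x, y, z in units of 8 degrees (1.0 is 8 degrees). A call has 1 to 20 rows; each row shifts and turns the commanded pose from where the row before left it, along the tool's axes as they then stand; what a row does not reach is not made up. A row lasts 1/8 s, in which the tool goes at most 62.5 mm and 10.7 degrees, less where a joint would pass 70% of its speed; a pose out of reach is approached as far as the arm can. A call is refused whole if a number of a shift passes 1 or a number of a turn 1, either way. A call with a gripper value outside its range is refused whole. "fingers" is the finger opening in mm, from 0 to 87, set as the call begins (left out, the last holds). The fingers move at their own pace and stop on an object; "force" is the grip in N (left out, the last holds). Time passes only in rows, so rows that do not move let the fingers close. It gives the time, the measured TCP pose, the force, the opening and the grip force at its end, in the units of the state.
- read_state(): the state, without advancing time (a new reading comes with each control period).
- viewer.camera(name): name is "scene" or "top" or "wrist"; returns a dict with "pixels" (420x560x3 uint8, red, green, blue), "range_z" (420x560 float32, m along the optical axis (not along the pixel's ray), 0 where there is no reading), "fx", "fy", "cx", "cy" (pixels), "xyz" and "orientation" of the camera in the world. Camera axes: x right, y down, z forward; pixel columns grow to the right and rows downward; lengths in m; the calibration is good to about 2 mm. A picture is of the moment at which its call begins.
- r.close_job(): hands the job in; it is judged then, once.
The state is a dict: "time": time; "joint_positions": joint angles; "joint_vel": joint speeds; "joint_torque": joint torques, N m; "ee_pos": TCP position; "eef_rot": TCP orientation; "ft_force": force on the tool from outside, world axes, zero at the start; "torque": the same for the moment, N m; "width": finger opening in m; "grip_force": force on a finger pad.
Only numpy, scipy, OpenCV 4.12 (cv2) and the standard library are available. Lean on these libraries where they do the work, as an engineer would, in place of code of your own. Each camera call takes 0.05 s, during which the arm holds its last target. There are 200 camera calls.

## Working session

There is one attempt and no reset: what is moved stays moved. The work goes in short steps, Python scripts to look and compute and a tool call to move; the robot and the scene stay as the last step left them, time stands still between calls to the robot, and variables do not carry over. Pictures are saved under pics/ and viewed, at most 14 in all, crops included, and the job is handed in when it is done.

Besides the shell and the picture viewer there is one more tool, called after "Request:" by a JSON object that holds its "method" and its "body". carry_out: Moves the arm, as the interface text tells. Its arguments: {"type":"object","properties":{"moves":{"type":"array","items":{"type":"array","items":{"type":"number"}}},"fingers":{"type":"number"},"force":{"type":"number"}},"required":["moves"]}

```bash
mkdir -p pics
cat > h.py <<'E'
import numpy as np, cv2
from scipy.spatial.transform import Rotation as R
from bench import read_state, viewer, r
def shot(n,f):
    c=viewer.camera(n); cv2.imwrite(f,cv2.cvtColor(c["pixels"],cv2.COLOR_RGB2BGR)); 
    np.savez(f.replace('.png','.npz'),**c); return c
def cloud(c):
    z=c["range_z"]; v,u=np.mgrid[:z.shape[0],:z.shape[1]]
    P=np.stack([(u-c["cx"])/c["fx"]*z,(v-c["cy"])/c["fy"]*z,z],-1)
    return P@R.from_quat(c["orientation"]).as_matrix().T+c["xyz"]
E
python3 - <<'E'
from h import *
c=shot("top","pics/t0.png"); s=read_state(); print(s, r.finger_overhang, c["xyz"],c["orientation"],c["fx"])
shot("scene","pics/s0.png")
E
```

```text
{'time': 0.05, 'joint_positions': array([-1.18960893,  0.33280937, -0.0646929 ,  1.46094502,  0.02161255,
        1.34989198, -0.08847734]), 'joint_vel': array([ 6.98172354e-05, -1.61443838e-03,  6.52869244e-04, -1.60437492e-03,
       -5.52727681e-04,  1.51142542e-03, -1.08171884e-03]), 'joint_torque': array([ 2.22338167e-03, -6.25175214e+01,  2.51315249e-02, -3.91137171e+01,
       -6.15403592e-02,  3.70912068e-02,  2.92720131e-05]), 'ee_pos': array([0.24543361, 0.57439579, 0.23579117]), 'eef_rot': array([ 2.00505396e-01,  9.79692362e-01, -6.71937010e-04, -9.72246881e-05]), 'ft_force': array([0.25479052, 1.10464502, 0.01928591]), 'torque': array([0.01525115, 0.00834118, 0.01091249]), 'grip_force': 0.0, 'width': 0.08643470519222571} 0.014 [ 0.35088332 -0.04177336  1.08432346] [ 0.71298515 -0.69607203  0.0537778  -0.06514493] 508.16200778704354
```

View pics/t0.png

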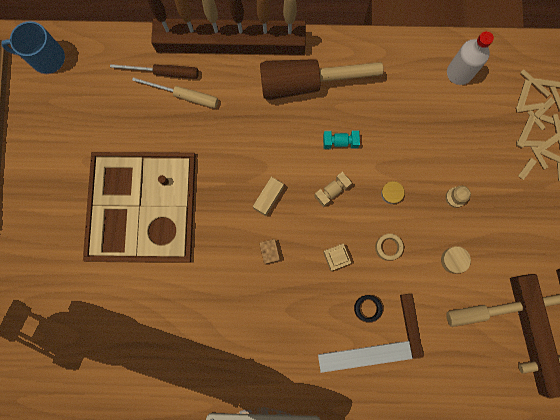

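View pics/s0.png

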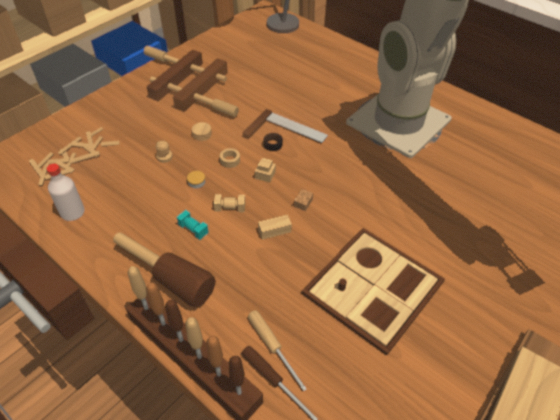

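Top view: the tray is at (140,207), with the square pocket at upper left (117,181), post at upper right (165,180), oblong at lower left (115,231) and round at lower right (162,231). The parts are the spindle (334,189), foot (338,257), ring (389,246) and finial (459,196). The blanks are the stick (269,195) and the disc (457,260).

Run:
```python
from h import *
c=dict(np.load("pics/t0.npz")); P=cloud(c); H=P[...,2]
print("bench z",np.median(H[150:300,210:240]), "tray", P[193,135], P[193,155])
for n,(u,v) in dict(stick=(269,195),spindle=(334,189),finial=(459,196),foot=(338,257),ring=(389,246),disc=(457,260),brass=(393,191),cube=(270,251)).items():
    W=30; w=np.zeros_like(H,bool); w[v-W:v+W,u-W:u+W]=1
    m=((H>0.010)&w).astype(np.uint8)
    k,l,st,ce=cv2.connectedComponentsWithStats(m)
    ds=[np.min(np.hypot(*(np.argwhere(l==i)-[v,u]).T)) for i in range(1,k)]
    i=1+int(np.argmin(ds)); Q=P[l==i]
    zt=Q[:,2].max(); T=Q[Q[:,2]>zt-0.006][:,:2].astype(np.float32)
    rect=cv2.minAreaRect(T); b=cv2.boxPoints(rect); e=b[1]-b[0]; f=b[2]-b[1]
    if np.hypot(*f)>np.hypot(*e): e,f=f,e
    print(n,"top ctr",np.round(rect[0],4),"size %.3f %.3f"%(np.hypot(*e),np.hypot(*f)),"yaw long %.1f"%np.degrees(np.arctan2(e[1],e[0])),"zt %.3f"%zt,len(T))
# tray
V=c["pixels"].astype(int).sum(2)
big=cv2.resize(c["pixels"][145:270,78:203],None,fx=4.6,fy=4.6,interpolation=cv2.INTER_CUBIC); cv2.imwrite("pics/tray.png",big[...,::-1])
for n,(u,v) in dict(square=(117,181),oblong=(115,231),round=(162,231)).items():
    m=np.zeros(H.shape,np.uint8); w=(slice(v-26,v+26),slice(u-24,u+24))
    m[w]=((H[w]<0.0132)).astype(np.uint8)
    k,l,st,ce=cv2.connectedComponentsWithStats(m); i=l[v,u]; T=P[l==i][:,:2].astype(np.float32)
    rect=cv2.minAreaRect(T); b=cv2.boxPoints(rect); e=b[1]-b[0]; f=b[2]-b[1]
    if np.hypot(*f)>np.hypot(*e): e,f=f,e
    print(n,np.round(rect[0],4),"size %.3f %.3f yaw %.1f"%(np.hypot(*e),np.hypot(*f),np.degrees(np.arctan2(e[1],e[0]))),"mean",T.mean(0),np.median(P[l==i][:,2]))
m=(H>0.03)[160:200,145:190]; print("post",P[160:200,145:190][m].mean(0) if m.any() else None, m.sum())
```

```text
bench z -0.0012644473097153108 tray [0.56542183 0.29075735 0.01390382] [0.56731353 0.24867769 0.00930383]
stick top ctr [ 0.3509 -0.0418] size 0.000 0.000 yaw long 0.0 zt 1.084 1
spindle top ctr [ 0.3509 -0.0418] size 0.000 0.000 yaw long 0.0 zt 1.084 2
finial top ctr [ 0.3509 -0.0418] size 0.000 0.000 yaw long 0.0 zt 1.084 3
foot top ctr [ 0.4372 -0.1441] size 0.030 0.029 yaw long 21.1 zt 0.052 134
ring top ctr [ 0.3509 -0.0418] size 0.000 0.000 yaw long 0.0 zt 1.084 1
disc top ctr [ 0.3509 -0.0418] size 0.000 0.000 yaw long 0.0 zt 1.084 7
brass top ctr [ 0.3509 -0.0418] size 0.000 0.000 yaw long 0.0 zt 1.084 5
cube top ctr [ 0.3509 -0.0418] size 0.000 0.000 yaw long 0.0 zt 1.084 1
square [0.5894 0.3316] size 0.081 0.076 yaw 79.5 mean [0.5916595  0.33254594] 0.009013885432407664
oblong [0.4817 0.3287] size 0.105 0.101 yaw 1.3 mean [0.47997707 0.33196   ] 0.008678579110549922
round [0.4853 0.2282] size 0.071 0.065 yaw 57.1 mean [0.48557863 0.22893411] 0.008672472152708277
post [0.58056381 0.2162451  0.08568145] 65
```

View pics/tray.png

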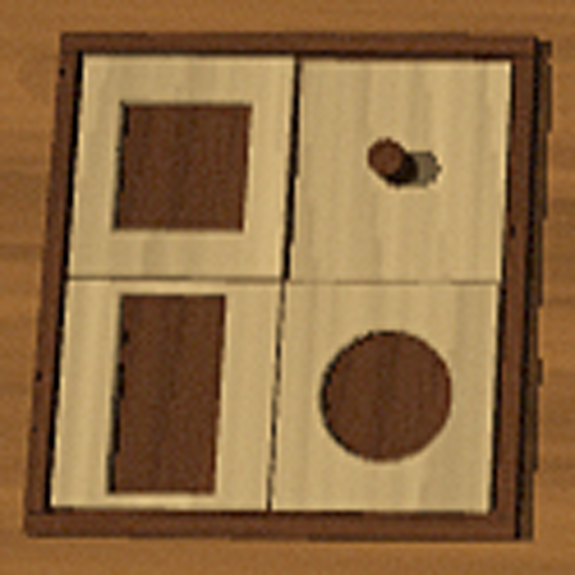

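```bash
cat >> h.py <<'E'
def pix2w(c,u,v,z):
    d=R.from_quat(c["orientation"]).apply([(u-c["cx"])/c["fx"],(v-c["cy"])/c["fy"],1.]); o=c["xyz"]
    return (o+d*(z-o[2])/d[2])[:2]
def top(P,valid,u,v,W=30,band=.006,hmin=.010):
    H=P[...,2]; w=np.zeros(H.shape,bool); w[max(v-W,0):v+W,max(u-W,0):u+W]=1
    m=((H>hmin)&(H<.12)&valid&w).astype(np.uint8)
    k,l,st,ce=cv2.connectedComponentsWithStats(m)
    ds=[np.min(np.hypot(*(np.argwhere(l==i)-[v,u]).T)) for i in range(1,k)]
    i=1+int(np.argmin(ds)); Q=P[l==i]
    zt=np.percentile(Q[:,2],98); T=Q[Q[:,2]>zt-band][:,:2].astype(np.float32)
    rect=cv2.minAreaRect(T); b=cv2.boxPoints(rect); e=b[1]-b[0]; f=b[2]-b[1]
    if np.hypot(*f)>np.hypot(*e): e,f=f,e
    return np.round(rect[0],4),"size %.3f %.3f"%(np.hypot(*e),np.hypot(*f)),"yaw long %.1f"%np.degrees(np.arctan2(e[1],e[0])),"zt %.3f n %d"%(zt,len(T))
E
python3 - <<'E'
from h import *
c=dict(np.load("pics/t0.npz")); P=cloud(c); V=c["range_z"]>0.1
for n,(u,v) in dict(stick=(269,195),spindle=(334,189),finial=(459,196),foot=(338,257),ring=(389,246),disc=(457,260),brass=(393,191),cube=(270,251)).items(): print(n,*top(P,V,u,v))
f=lambda u,v,z=.015:pix2w(c,78+(u+.5)/4.6-.5,145+(v+.5)/4.6-.5,z)
sq=np.array([f(*p) for p in[(120,102),(251,104),(246,230),(114,229)]]); ob=np.array([f(*p) for p in[(120,295),(225,296),(215,494),(107,492)]])
for n,q in(("sq",sq),("ob",ob)): 
  e=q[0]-q[3]; e2=q[1]-q[2]; g=q[0]-q[1]; print(n,q.mean(0),np.linalg.norm(e),np.linalg.norm(g),np.degrees([np.arctan2(a[1],a[0]) for a in(e,e2,g)]))
print("round",f(386,396),"post",f(386,157,.039))
t=np.array([f(*p) for p in[(62,33),(538,38),(530,538),(25,535)]]); print("tray",t.mean(0),t)
E
```

```text
stick [0.5636 0.003 ] size 0.076 0.032 yaw long -29.6 zt 0.035 n 474
spindle [ 0.5824 -0.1345] size 0.076 0.032 yaw long -50.5 zt 0.034 n 291
finial [ 0.573  -0.3992] size 0.027 0.026 yaw long 10.5 zt 0.055 n 111
foot [ 0.437  -0.1441] size 0.030 0.029 yaw long 21.5 zt 0.050 n 198
ring [ 0.4617 -0.2536] size 0.053 0.052 yaw long -88.6 zt 0.027 n 248
disc [ 0.438  -0.3928] size 0.055 0.052 yaw long -88.7 zt 0.027 n 454
brass [ 0.5787 -0.2633] size 0.046 0.045 yaw long -32.5 zt 0.024 n 319
cube [ 0.4459 -0.0028] size 0.046 0.034 yaw long 14.5 zt 0.029 n 296
sq [0.59153932 0.33083745] 0.061345713340467574 0.062348172190007906 [ 2.14398849  2.02462999 90.3381282 ]
ob [0.4834778  0.32973131] 0.09203234518714937 0.04925319848555735 [ 1.04303673  1.48713549 90.7517236 ]
round [0.48471243 0.22777539] post [0.59241601 0.22884911]
tray [0.53747738 0.27686413] [[0.65504472 0.39369346]
 [0.65738131 0.16643161]
 [0.4208679  0.15748636]
 [0.41661559 0.38984507]]
```

```bash
cat >> h.py <<'E'
def goto(x,y,z,yaw):
    "yaw: world angle (deg) of tool y, mod 180"
    s=read_state(); A=R.from_quat(s["eef_rot"]).as_matrix(); cy=np.degrees(np.arctan2(A[1,1],A[0,1]))
    d=(yaw-cy+90)%180-90; a=np.radians(cy+d)
    ty=np.array([np.cos(a),np.sin(a),0]); tz=np.array([0,0,-1.]); tx=np.cross(ty,tz)
    B=np.stack([tx,ty,tz],1); rv=R.from_matrix(A.T@B).as_rotvec(degrees=True)/8
    dp=B.T@(np.array([x,y,z])-s["ee_pos"])/.04
    print("t %.1f pos"%s["time"],s["ee_pos"].round(4),"yaw %.1f j7 %.2f"%(cy,s["joint_positions"][6]),"turn",rv.round(2),"alt %.2f"%(rv[2]-np.sign(rv[2])*22.5),"then shift",dp.round(2), "w %.4f F"%s["width"],s["ft_force"].round(1))
E
python3 -c "
from h import *
goto(.5824,-.1345,.15,39.5)"
```

```text
t 0.1 pos [0.2455 0.5744 0.2359] yaw 66.9 j7 -0.09 turn [-0.01  0.    3.42] alt -19.08 then shift [-19.03  -4.77   2.15] w 0.0870 F [ 0.  -0.2 -0.6]
```

Request:
{"method": "carry_out", "body": {"moves": [[0, 0, 0, 0, 0, 0.855], [0, 0, 0, 0, 0, 0.855], [0, 0, 0, 0, 0, 0.855], [0, 0, 0, 0, 0, 0.855], [-0.95, -0.24, 0, 0, 0, 0], [-0.95, -0.24, 0, 0, 0, 0], [-0.95, -0.24, 0, 0, 0, 0], [-0.95, -0.24, 0, 0, 0, 0], [-0.95, -0.24, 0, 0, 0, 0], [-0.95, -0.24, 0, 0, 0, 0], [-0.95, -0.24, 0, 0, 0, 0], [-0.95, -0.24, 0, 0, 0, 0], [-0.95, -0.24, 0, 0, 0, 0], [-0.95, -0.24, 0, 0, 0, 0], [-0.95, -0.24, 0, 0, 0, 0], [-0.95, -0.24, 0, 0, 0, 0], [-0.95, -0.24, 0, 0, 0, 0], [-0.95, -0.24, 0, 0, 0, 0], [0, 0, 0, 0, 0, 0]], "fingers": 87, "force": 20}}

```text
time: 2.48
ee_pos: [0.4809, 0.0758, 0.2364]
eef_rot: [0.429, 0.903, -0.0, 0.0]
ft_force: [-0.1, -0.2, -0.2]
width: 0.087
grip_force: 0.0
```

```bash
python3 -c "
from h import *
goto(.5824,-.1345,.15,39.5)"
```

```text
t 2.5 pos [0.4809 0.0758 0.2364] yaw 39.2 j7 0.44 turn [-0.    0.   -0.04] alt 22.46 then shift [-5.67 -1.39  2.16] w 0.0870 F [-0.1 -0.2 -0.2]
```

Request:
{"method": "carry_out", "body": {"moves": [[-0.95, -0.23, 0.35, 0, 0, 0], [-0.95, -0.23, 0.35, 0, 0, 0], [-0.95, -0.23, 0.35, 0, 0, 0], [-0.95, -0.23, 0.35, 0, 0, 0], [-0.95, -0.23, 0.35, 0, 0, 0], [-0.92, -0.24, 0.4, 0, 0, 0], [0, 0, 0, 0, 0, 0], [0, 0, 0, 0, 0, 0]]}}

```text
time: 3.48
ee_pos: [0.5816, -0.1303, 0.1502]
eef_rot: [0.426, 0.905, 0.0, -0.0]
ft_force: [0.3, -0.1, -0.2]
width: 0.0868
grip_force: 0.0
```

```bash
python3 -c "
from h import *
goto(.5824,-.1345,.024,39.5)
c=shot('wrist','pics/w1.png'); P=cloud(c); p=np.array([.5824,-.1345,.03])
d=R.from_quat(c['orientation']).inv().apply(p-c['xyz']); print(c['fx']*d[0]/d[2]+c['cx'],c['fy']*d[1]/d[2]+c['cy'])
"
```

```text
t 3.5 pos [ 0.5816 -0.1303  0.1502] yaw 39.6 j7 1.01 turn [-0.   -0.01  0.01] alt -22.49 then shift [-0.09 -0.05  3.16] w 0.0868 F [ 0.3 -0.1 -0.2]
271.7772574525546 210.53974609763364
```

View pics/w1.png

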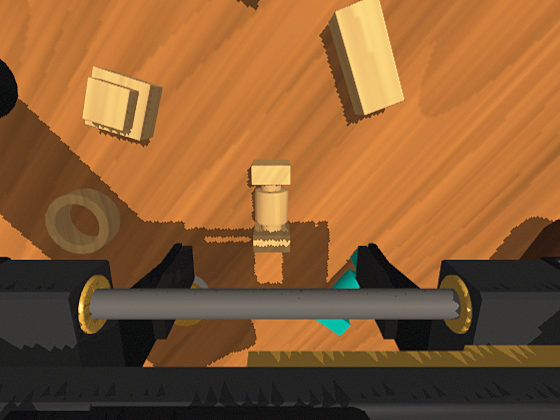

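The wrist view shows the spindle at (271,207), squarely between the fingers and close to the predicted (272,210). I'll descend and grip.

Request:
{"method": "carry_out", "body": {"moves": [[-0.09, -0.05, 0.8, 0, 0, 0], [0, 0, 0.8, 0, 0, 0], [0, 0, 0.8, 0, 0, 0], [0, 0, 0.5, 0, 0, 0], [0, 0, 0.26, 0, 0, 0], [0, 0, 0, 0, 0, 0]]}}

```text
time: 4.28
ee_pos: [0.5825, -0.1353, 0.0242]
eef_rot: [0.426, 0.905, 0.0, -0.0]
ft_force: [1.1, 0.3, 0.3]
width: 0.087
grip_force: 0.0
```

Request:
{"method": "carry_out", "body": {"moves": [[0, 0, 0, 0, 0, 0], [0, 0, 0, 0, 0, 0], [0, 0, 0, 0, 0, 0], [0, 0, 0, 0, 0, 0], [0, 0, 0, 0, 0, 0], [0, 0, 0, 0, 0, 0]], "fingers": 0}}

```text
time: 5.03
ee_pos: [0.5824, -0.1356, 0.0241]
eef_rot: [0.427, 0.904, 0.0, -0.0]
ft_force: [-1.2, 0.2, 0.1]
width: 0.0351
grip_force: 0.0
```

Request:
{"method": "carry_out", "body": {"moves": [[0, 0, -0.5, 0, 0, 0], [0, 0, -0.9, 0, 0, 0], [0, 0, -0.9, 0, 0, 0], [0, 0, 0, 0, 0, 0]]}}

```text
time: 5.52
ee_pos: [0.5843, -0.1363, 0.1203]
eef_rot: [0.427, 0.904, 0.001, 0.003]
ft_force: [0.6, -0.1, -1.1]
width: 0.0286
grip_force: 19.9
```

```bash
python3 -c "
from h import *
goto(.4835,.3297,.11,91.3)"
```

```text
t 5.5 pos [ 0.5843 -0.1363  0.1203] yaw 39.5 j7 1.04 turn [ 0.02  0.04 -6.48] alt 16.02 then shift [ 2.26 11.7   0.26] w 0.0286 F [ 0.6 -0.1 -1.1]
```

Request:
{"method": "carry_out", "body": {"moves": [[0, 0, 0, 0, 0, -0.93], [0, 0, 0, 0, 0, -0.93], [0, 0, 0, 0, 0, -0.93], [0, 0, 0, 0, 0, -0.93], [0, 0, 0, 0, 0, -0.93], [0, 0, 0, 0, 0, -0.93], [0, 0, 0, 0, 0, -0.93], [0.2, 1.0, 0, 0, 0, 0], [0.2, 1.0, 0, 0, 0, 0], [0.2, 1.0, 0, 0, 0, 0], [0.2, 1.0, 0, 0, 0, 0], [0.2, 1.0, 0, 0, 0, 0], [0.2, 1.0, 0, 0, 0, 0], [0.2, 1.0, 0, 0, 0, 0], [0.2, 1.0, 0, 0, 0, 0], [0.2, 1.0, 0, 0, 0, 0], [0.2, 1.0, 0, 0, 0, 0], [0.2, 1.0, 0, 0, 0, 0], [0, 0.7, 0, 0, 0, 0], [0, 0, 0, 0, 0, 0]]}}

```text
time: 8.02
ee_pos: [0.4803, 0.332, 0.1158]
eef_rot: [-0.016, 1.0, 0.0, -0.0]
ft_force: [0.3, -0.3, -0.8]
width: 0.0291
grip_force: 19.9
```

```bash
python3 -c "
from h import *
goto(.4835,.3297,.05,91.3)
c=shot('wrist','pics/w2.png'); P=cloud(c)
for n,p in dict(tip=read_state()['ee_pos']-[0,0,.016]).items():
  d=R.from_quat(c['orientation']).inv().apply(p-c['xyz']); print(n,c['fx']*d[0]/d[2]+c['cx'],c['fy']*d[1]/d[2]+c['cy'])
"
```

```text
t 8.0 pos [0.4803 0.332  0.1158] yaw 91.8 j7 0.97 turn [ 0.   -0.01  0.06] alt -22.44 then shift [-0.08 -0.06  1.65] w 0.0291 F [ 0.3 -0.3 -0.8]
tip 270.30213061205177 262.3592717242333
```

View pics/w2.png

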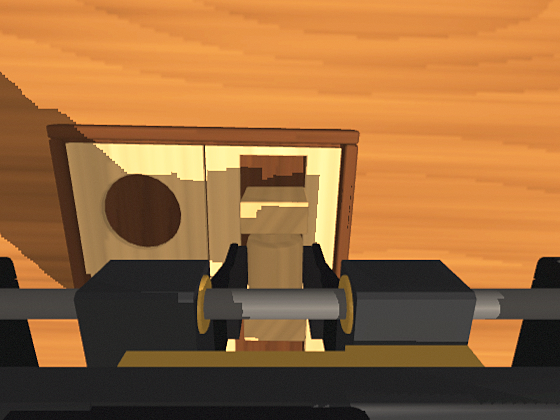

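The spindle is held over the oblong pocket, with its end block at (275,205). I'll check its tilt and height in the depth image.

```bash
python3 -c "
from h import *
c=dict(np.load('pics/w2.npz')); P=cloud(c); s=read_state()['ee_pos']
for a in [(190,255),(190,295),(203,255),(203,295),(212,275),(225,275),(245,275),(260,275),(325,260),(333,275)]: print(a,(P[a]-s).round(4))
"
```

```text
(190, 255) [-0.0376 -0.0092 -0.0245]
(190, 295) [-0.0382  0.0119 -0.0246]
(203, 255) [-0.0375 -0.0079 -0.0003]
(203, 295) [-0.0382  0.0104  0.0004]
(212, 275) [-0.0335  0.0014 -0.0002]
(225, 275) [-0.027   0.0016 -0.0004]
(245, 275) [-0.0155  0.002  -0.0035]
(260, 275) [-0.0088  0.0022 -0.0007]
(325, 260) [ 0.0284 -0.0044 -0.0009]
(333, 275) [ 0.0334  0.0036 -0.0014]
```

Request:
{"method": "carry_out", "body": {"moves": [[-0.08, -0.08, 0.6, 0, 0, 0.06], [0, 0, 0.6, 0, 0, 0], [0, 0, 0.4, 0, 0, 0], [0, 0, 0.15, 0, 0, 0], [0, 0, 0.07, 0, 0, 0], [0, 0, 0, 0, 0, 0]]}}

```text
time: 8.82
ee_pos: [0.4851, 0.3268, 0.0439]
eef_rot: [-0.01, 1.0, 0.0, 0.0]
ft_force: [0.6, -0.2, -0.1]
width: 0.0286
grip_force: 19.9
```

```bash
python3 -c "
from h import *
goto(.4835,.3297,.043,91.3)"
```

```text
t 8.8 pos [0.4851 0.3268 0.0439] yaw 91.1 j7 0.99 turn [ 0.    0.   -0.02] alt 22.48 then shift [0.04 0.07 0.02] w 0.0286 F [ 0.6 -0.2 -0.1]
```

Request:
{"method": "carry_out", "body": {"moves": [[0.03, 0.05, 0.03, 0, 0, 0], [0, 0, 0.03, 0, 0, 0], [0, 0, 0, 0, 0, 0]]}}

```text
time: 9.2
ee_pos: [0.4836, 0.3294, 0.0418]
eef_rot: [-0.01, 1.0, 0.001, 0.0]
ft_force: [-1.5, 0.1, 5.4]
width: 0.0285
grip_force: 20.1
```

Request:
{"method": "carry_out", "body": {"moves": [[0, 0, 0, 0, 0, 0], [0, 0, 0, 0, 0, 0], [0, 0, 0, 0, 0, 0], [0, 0, 0, 0, 0, 0], [0, 0, -0.3, 0, 0, 0], [0, 0, -0.8, 0, 0, 0], [0, 0, -0.9, 0, 0, 0], [0, 0, -0.9, 0, 0, 0], [0, 0, 0, 0, 0, 0]], "fingers": 60}}

```text
time: 10.32
ee_pos: [0.4851, 0.3296, 0.161]
eef_rot: [-0.01, 1.0, 0.002, 0.002]
ft_force: [0.9, 0.7, -1.3]
width: 0.0605
grip_force: 0.0
```

```bash
python3 -c "
from h import *
goto(.437,-.1441,.15,21.5)
c=shot('wrist','pics/w3.png')"
```

```text
t 10.3 pos [0.4851 0.3296 0.161 ] yaw 91.1 j7 0.96 turn [0.05 0.01 8.7 ] alt -13.80 then shift [-10.58  -5.46   0.27] w 0.0605 F [ 0.9  0.7 -1.3]
```

View pics/w3.png

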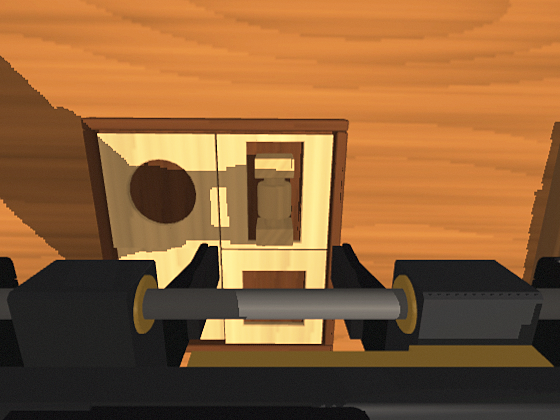

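The spindle lies flat in the oblong pocket at (275,197). Next is the foot, approached with tool y at 111.5° to keep j7 in range.

```bash
python3 -c "
from h import *
goto(.437,-.1441,.15,111.5)"
```

```text
t 10.4 pos [0.4843 0.3291 0.1589] yaw 91.1 j7 0.96 turn [ 0.01  0.02 -2.55] alt 19.95 then shift [  5.44 -10.57   0.22] w 0.0602 F [-0.5  0.2 -0.8]
```

Request:
{"method": "carry_out", "body": {"moves": [[0, 0, 0, 0, 0, -0.85], [0, 0, 0, 0, 0, -0.85], [0, 0, 0, 0, 0, -0.85], [0.49, -0.96, 0, 0, 0, 0], [0.49, -0.96, 0, 0, 0, 0], [0.49, -0.96, 0, 0, 0, 0], [0.49, -0.96, 0, 0, 0, 0], [0.49, -0.96, 0, 0, 0, 0], [0.49, -0.96, 0, 0, 0, 0], [0.49, -0.96, 0, 0, 0, 0], [0.49, -0.96, 0, 0, 0, 0], [0.49, -0.96, 0, 0, 0, 0], [0.49, -0.96, 0, 0, 0, 0], [0.49, -0.96, 0, 0, 0, 0], [0, 0, 0.2, 0, 0, 0], [0, 0, 0, 0, 0, 0], [0, 0, 0, 0, 0, 0]], "fingers": 87}}

```text
time: 12.5
ee_pos: [0.4378, -0.1422, 0.1487]
eef_rot: [-0.188, 0.982, 0.0, -0.0]
ft_force: [-1.2, -0.2, -0.3]
width: 0.0869
grip_force: 0.0
```

```bash
python3 -c "
from h import *
goto(.437,-.1441,.027,111.5)
c=shot('wrist','pics/w4.png'); P=cloud(c); p=np.array([.437,-.1441,.048])
d=R.from_quat(c['orientation']).inv().apply(p-c['xyz']); u,v=c['fx']*d[0]/d[2]+c['cx'],c['fy']*d[1]/d[2]+c['cy']; print(u,v)
print(*top(P,c['range_z']>.05,int(u),int(v),45))"
```

```text
t 12.5 pos [ 0.4378 -0.1422  0.1487] yaw 111.6 j7 2.18 turn [ 0.   -0.    0.01] alt -22.49 then shift [ 0.04 -0.04  3.04] w 0.0869 F [-1.2 -0.2 -0.3]
272.2464286705776 210.86532177687795
[ 0.4365 -0.1452] size 0.030 0.029 yaw long 22.1 zt 0.048 n 1435
```

Request:
{"method": "carry_out", "body": {"moves": [[0.04, -0.05, 0.8, 0, 0, 0], [0, 0, 0.8, 0, 0, 0], [0, 0, 0.8, 0, 0, 0], [0, 0, 0.4, 0, 0, 0], [0, 0, 0.25, 0, 0, 0], [0, 0, 0, 0, 0, 0]]}}

```text
time: 13.3
ee_pos: [0.4372, -0.1457, 0.027]
eef_rot: [-0.187, 0.982, 0.0, -0.0]
ft_force: [-0.4, -0.8, -0.1]
width: 0.0869
grip_force: 0.0
```

Request:
{"method": "carry_out", "body": {"moves": [[0, 0, 0, 0, 0, 0], [0, 0, 0, 0, 0, 0], [0, 0, 0, 0, 0, 0], [0, 0, 0, 0, 0, 0], [0, 0, 0, 0, 0, 0], [0, 0, 0, 0, 0, 0], [0, 0, 0, 0, 0, 0], [0, 0, 0, 0, 0, 0], [0, 0, 0, 0, 0, 0], [0, 0, 0, 0, 0, 0]], "fingers": 0}}

```text
time: 14.55
ee_pos: [0.4371, -0.1458, 0.027]
eef_rot: [-0.187, 0.982, 0.0, 0.0]
ft_force: [-0.5, 0.8, 2.3]
width: 0.0438
grip_force: 20.0
```

Request:
{"method": "carry_out", "body": {"moves": [[0, 0, -0.3, 0, 0, 0], [0, 0, -0.9, 0, 0, 0], [0, 0, -0.9, 0, 0, 0], [0, 0, -0.5, 0, 0, 0], [0, 0, 0, 0, 0, 0]]}}

```text
time: 15.18
ee_pos: [0.438, -0.1461, 0.1326]
eef_rot: [-0.186, 0.982, -0.0, 0.002]
ft_force: [-0.1, -0.7, -0.3]
width: 0.0437
grip_force: 20.0
```

```bash
python3 -c "
from h import *
goto(.5915,.3308,.13,91.3)"
```

```text
t 15.2 pos [ 0.438  -0.1461  0.1326] yaw 111.5 j7 2.20 turn [-0.    0.03  2.52] alt -19.98 then shift [-4.11 11.83  0.07] w 0.0437 F [-0.1 -0.7 -0.3]
```

Request:
{"method": "carry_out", "body": {"moves": [[-0.72, 0.88, 0, 0, 0, 0], [-0.72, 0.88, 0, 0, 0, 0], [-0.72, 0.88, 0, 0, 0, 0], [-0.72, 0.88, 0, 0, 0, 0], [-0.72, 0.88, 0, 0, 0, 0], [-0.72, 0.88, 0, 0, 0, 0], [-0.72, 0.88, 0, 0, 0, 0], [-0.72, 0.88, 0, 0, 0, 0], [-0.72, 0.88, 0, 0, 0, 0], [-0.72, 0.88, 0, 0, 0, 0], [-0.72, 0.88, 0, 0, 0, 0], [0, 0, 0, 0, 0, 0.84], [0, 0, 0, 0, 0, 0.84], [0, 0, 0, 0, 0, 0.84], [0, 0, 0, 0, 0, 0]]}}

```text
time: 17.05
ee_pos: [0.5894, 0.3302, 0.1296]
eef_rot: [-0.012, 1.0, -0.001, -0.001]
ft_force: [-0.8, 0.4, -1.1]
width: 0.0439
grip_force: 20.0
```

```bash
python3 -c "
from h import *
goto(.5915,.3308,.037,91.3)
c=shot('wrist','pics/w5.png'); P=cloud(c); s=read_state()['ee_pos']
p=s+[0,0,.021]
d=R.from_quat(c['orientation']).inv().apply(p-c['xyz']); u,v=c['fx']*d[0]/d[2]+c['cx'],c['fy']*d[1]/d[2]+c['cy']; print(u,v)
D=P-s; m=(abs(D[...,2]-.02)<.012)&(np.hypot(D[...,0],D[...,1])<.04)&(c['range_z']>.02)
Q=D[m]; print(len(Q),Q.min(0),Q.max(0))
"
```

```text
t 17.1 pos [0.5894 0.3302 0.1296] yaw 91.4 j7 1.13 turn [-0.01 -0.01  0.01] alt -22.49 then shift [-0.05  0.01  2.32] w 0.0439 F [-0.8  0.4 -1.1]
273.92756354152954 300.0617311341504
4459 [-0.0166644  -0.03567516  0.00800459] [0.01519755 0.03562366 0.031964  ]
```

View pics/w5.png

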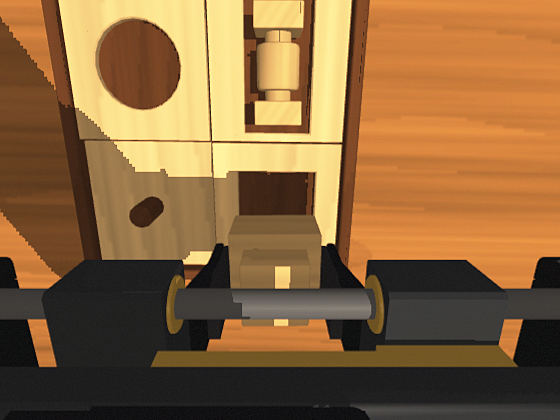

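The foot is held square at (275,270), over its pocket, and the spindle is seated at (277,65). I'll lower the foot and release it.

Request:
{"method": "carry_out", "body": {"moves": [[-0.05, 0.01, 0.8, 0, 0, 0], [0, 0, 0.8, 0, 0, 0], [0, 0, 0.4, 0, 0, 0], [0, 0, 0.2, 0, 0, 0], [0, 0, 0.1, 0, 0, 0], [0, 0, 0.04, 0, 0, 0], [0, 0, 0, 0, 0, 0]]}}

```text
time: 17.98
ee_pos: [0.5922, 0.3312, 0.038]
eef_rot: [-0.012, 1.0, 0.0, 0.0]
ft_force: [0.2, 0.1, -0.4]
width: 0.0438
grip_force: 20.0
```

Request:
{"method": "carry_out", "body": {"moves": [[0, 0, 0, 0, 0, 0], [0, 0, 0, 0, 0, 0], [0, 0, 0, 0, 0, 0], [0, 0, 0, 0, 0, 0], [0, 0, -0.3, 0, 0, 0], [0, 0, -0.8, 0, 0, 0], [0, 0, -0.9, 0, 0, 0], [0, 0, -0.9, 0, 0, 0], [0, 0, 0, 0, 0, 0]], "fingers": 70}}

```text
time: 19.1
ee_pos: [0.5936, 0.3317, 0.1579]
eef_rot: [-0.012, 1.0, 0.002, 0.003]
ft_force: [-0.4, -0.1, -0.8]
width: 0.07
grip_force: 0.0
```

```bash
python3 -c "
from h import *
goto(.4617,-.2536,.16,91.3)"
```

```text
t 19.1 pos [0.5936 0.3317 0.1579] yaw 91.3 j7 1.13 turn [0.03 0.04 0.  ] alt -22.50 then shift [  3.63 -14.55  -0.05] w 0.0700 F [-0.4 -0.1 -0.8]
```

Request:
{"method": "carry_out", "body": {"moves": [[0.24, -0.97, 0, 0, 0, 0], [0.24, -0.97, 0, 0, 0, 0], [0.24, -0.97, 0, 0, 0, 0], [0.24, -0.97, 0, 0, 0, 0], [0.24, -0.97, 0, 0, 0, 0], [0.24, -0.97, 0, 0, 0, 0], [0.24, -0.97, 0, 0, 0, 0], [0.24, -0.97, 0, 0, 0, 0], [0.24, -0.97, 0, 0, 0, 0], [0.24, -0.97, 0, 0, 0, 0], [0.24, -0.97, 0, 0, 0, 0], [0.24, -0.97, 0, 0, 0, 0], [0.24, -0.97, 0, 0, 0, 0], [0.24, -0.97, 0, 0, 0, 0], [0.24, -0.97, 0, 0, 0, 0], [0, 0, 0, 0, 0, 0], [0, 0, 0, 0, 0, 0]], "fingers": 87}}

```text
time: 21.22
ee_pos: [0.4616, -0.2535, 0.1531]
eef_rot: [-0.012, 1.0, 0.0, -0.0]
ft_force: [0.5, -0.6, 0.2]
width: 0.087
grip_force: 0.0
```

```bash
cat >> h.py <<'E'
def check(x,y,zt,f,W=50):
    c=shot('wrist',f); P=cloud(c)
    d=R.from_quat(c['orientation']).inv().apply(np.array([x,y,zt])-c['xyz']); u,v=c['fx']*d[0]/d[2]+c['cx'],c['fy']*d[1]/d[2]+c['cy']; print(u,v)
    print(*top(P,c['range_z']>.05,int(u),int(v),W))
E
python3 -c "
from h import *
goto(.4617,-.2536,.022,91.3)
check(.4617,-.2536,.024,'pics/w6.png')"
```

```text
t 21.2 pos [ 0.4616 -0.2535  0.1531] yaw 91.4 j7 2.14 turn [ 0.   -0.    0.01] alt -22.49 then shift [-0.   -0.    3.28] w 0.0870 F [ 0.5 -0.6  0.2]
273.96357958904736 202.86821769811272
[ 0.4608 -0.2549] size 0.055 0.055 yaw long -42.5 zt 0.024 n 1754
```

View pics/w6.png

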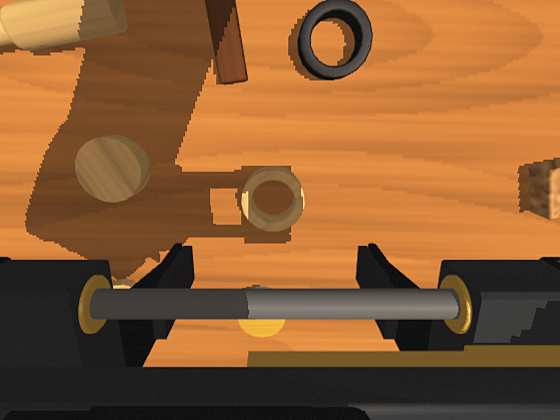

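The bored ring is centred at (272,199), and the disc is well clear at (112,168). I'll grip the ring.

Request:
{"method": "carry_out", "body": {"moves": [[0.02, -0.03, 0.8, 0, 0, 0], [0, 0, 0.8, 0, 0, 0], [0, 0, 0.8, 0, 0, 0], [0, 0, 0.5, 0, 0, 0], [0, 0, 0.38, 0, 0, 0], [0, 0, 0, 0, 0, 0]]}}

```text
time: 22.02
ee_pos: [0.4605, -0.2546, 0.0214]
eef_rot: [-0.012, 1.0, 0.0, -0.001]
ft_force: [0.0, 0.7, -0.1]
width: 0.0874
grip_force: 0.0
```

Request:
{"method": "carry_out", "body": {"moves": [[0, 0, 0, 0, 0, 0], [0, 0, 0, 0, 0, 0], [0, 0, 0, 0, 0, 0], [0, 0, 0, 0, 0, 0], [0, 0, 0, 0, 0, 0], [0, 0, 0, 0, 0, 0], [0, 0, 0, 0, 0, 0], [0, 0, 0, 0, 0, 0], [0, 0, 0, 0, 0, 0]], "fingers": 0}}

```text
time: 23.15
ee_pos: [0.461, -0.2555, 0.0224]
eef_rot: [-0.012, 1.0, 0.0, 0.0]
ft_force: [-0.7, 0.9, 5.5]
width: 0.056
grip_force: 20.0
```

Request:
{"method": "carry_out", "body": {"moves": [[0, 0, -0.3, 0, 0, 0], [0, 0, -0.9, 0, 0, 0], [0, 0, -0.9, 0, 0, 0], [0, 0, -0.7, 0, 0, 0], [0, 0, 0, 0, 0, 0]]}}

```text
time: 23.78
ee_pos: [0.4618, -0.2561, 0.1365]
eef_rot: [-0.012, 1.0, -0.0, 0.002]
ft_force: [0.3, -0.1, -1.0]
width: 0.0559
grip_force: 20.0
```

```bash
python3 -c "
from h import *
goto(.5924,.2285,.13,91.3)"
```

```text
t 23.8 pos [ 0.4618 -0.2561  0.1365] yaw 91.3 j7 2.16 turn [-0.01  0.03  0.  ] alt -22.50 then shift [-3.54 12.04  0.16] w 0.0559 F [ 0.3 -0.1 -1. ]
```

Request:
{"method": "carry_out", "body": {"moves": [[-0.27, 0.92, 0, 0, 0, 0], [-0.27, 0.92, 0, 0, 0, 0], [-0.27, 0.92, 0, 0, 0, 0], [-0.27, 0.92, 0, 0, 0, 0], [-0.27, 0.92, 0, 0, 0, 0], [-0.27, 0.92, 0, 0, 0, 0], [-0.27, 0.92, 0, 0, 0, 0], [-0.27, 0.92, 0, 0, 0, 0], [-0.27, 0.92, 0, 0, 0, 0], [-0.27, 0.92, 0, 0, 0, 0], [-0.27, 0.92, 0, 0, 0, 0], [-0.27, 0.92, 0, 0, 0, 0], [-0.27, 0.92, 0, 0, 0, 0], [0, 0, 0, 0, 0, 0], [0, 0, 0, 0, 0, 0]]}}

```text
time: 25.65
ee_pos: [0.5896, 0.2251, 0.1333]
eef_rot: [-0.011, 1.0, -0.001, -0.001]
ft_force: [-0.6, -0.2, -0.3]
width: 0.0563
grip_force: 20.0
```

```bash
python3 -c "
from h import *
goto(.5924,.2285,.08,91.3)
shot('wrist','pics/w7.png')"
```

```text
t 25.6 pos [0.5896 0.2251 0.1333] yaw 91.3 j7 1.29 turn [-0.01 -0.01  0.  ] alt -22.50 then shift [-0.07  0.08  1.33] w 0.0563 F [-0.6 -0.2 -0.3]
```

View pics/w7.png

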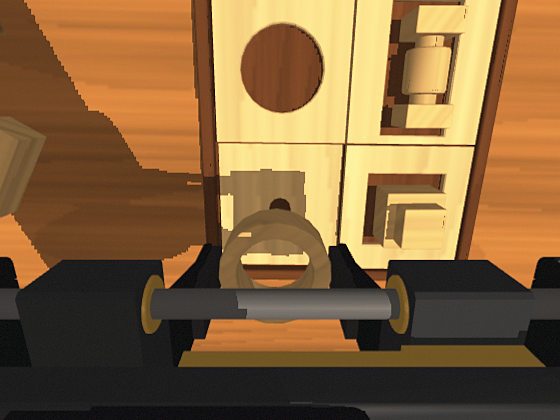

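The ring is level at (275,265), the post shows just ahead at (280,205), and the foot is seated at (410,215). I'll lower the ring over the post.

Request:
{"method": "carry_out", "body": {"moves": [[-0.07, 0.08, 0.7, 0, 0, 0], [0, 0, 0.7, 0, 0, 0], [0, 0, 0.3, 0, 0, 0], [0, 0, 0.2, 0, 0, 0], [0, 0, 0, 0, 0, 0]]}}

```text
time: 26.32
ee_pos: [0.5928, 0.2291, 0.0584]
eef_rot: [-0.012, 1.0, 0.0, 0.0]
ft_force: [0.1, -0.1, 0.3]
width: 0.0559
grip_force: 20.0
```

Request:
{"method": "carry_out", "body": {"moves": [[0, 0, 0.2, 0, 0, 0], [0, 0, 0.2, 0, 0, 0], [0, 0, 0.15, 0, 0, 0], [0, 0, 0, 0, 0, 0]]}}

```text
time: 26.82
ee_pos: [0.5923, 0.2292, 0.0355]
eef_rot: [-0.012, 1.0, -0.0, -0.0]
ft_force: [-0.2, -0.1, -0.0]
width: 0.056
grip_force: 20.0
```

Request:
{"method": "carry_out", "body": {"moves": [[0, 0, 0.07, 0, 0, 0], [0, 0, 0, 0, 0, 0]]}}

```text
time: 27.08
ee_pos: [0.5926, 0.2294, 0.0333]
eef_rot: [-0.012, 1.0, 0.0, -0.0]
ft_force: [-0.1, 0.4, 0.3]
width: 0.0563
grip_force: 20.0
```

Request:
{"method": "carry_out", "body": {"moves": [[0, 0, 0, 0, 0, 0], [0, 0, 0, 0, 0, 0], [0, 0, 0, 0, 0, 0], [0, 0, 0, 0, 0, 0], [0, 0, -0.3, 0, 0, 0], [0, 0, -0.8, 0, 0, 0], [0, 0, -0.9, 0, 0, 0], [0, 0, -0.9, 0, 0, 0], [0, 0, 0, 0, 0, 0]], "fingers": 75}}

```text
time: 28.2
ee_pos: [0.5945, 0.2299, 0.1535]
eef_rot: [-0.012, 1.0, 0.001, 0.003]
ft_force: [1.1, 0.5, -0.8]
width: 0.0745
grip_force: 0.0
```

```bash
python3 -c "
from h import *
goto(.573,-.3992,.16,91.3)"
```

```text
t 28.2 pos [0.5945 0.2299 0.1535] yaw 91.3 j7 1.28 turn [0.02 0.04 0.  ] alt -22.50 then shift [  0.89 -15.71  -0.16] w 0.0745 F [ 1.1  0.5 -0.8]
```

Request:
{"method": "carry_out", "body": {"moves": [[0.05, -0.92, -0.05, 0, 0, 0], [0.05, -0.92, -0.05, 0, 0, 0], [0.05, -0.92, -0.05, 0, 0, 0], [0.05, -0.92, -0.05, 0, 0, 0], [0.05, -0.92, 0, 0, 0, 0], [0.05, -0.92, 0, 0, 0, 0], [0.05, -0.92, 0, 0, 0, 0], [0.05, -0.92, 0, 0, 0, 0], [0.05, -0.92, 0, 0, 0, 0], [0.05, -0.92, 0, 0, 0, 0], [0.05, -0.92, 0, 0, 0, 0], [0.05, -0.92, 0, 0, 0, 0], [0.05, -0.92, 0, 0, 0, 0], [0.05, -0.92, 0, 0, 0, 0], [0.05, -0.92, 0, 0, 0, 0], [0.05, -0.92, 0, 0, 0, 0], [0.05, -0.92, 0, 0, 0, 0], [0, 0, 0, 0, 0, 0], [0, 0, 0, 0, 0, 0]], "fingers": 80}}

```text
time: 30.58
ee_pos: [0.5733, -0.3962, 0.1568]
eef_rot: [-0.012, 1.0, 0.0, -0.0]
ft_force: [0.2, 0.9, -0.4]
width: 0.0799
grip_force: 0.0
```

```bash
python3 -c "
from h import *
goto(.573,-.3992,.039,91.3)
check(.573,-.3992,.054,'pics/w8.png')"
```

```text
t 30.6 pos [ 0.5733 -0.3962  0.1568] yaw 91.4 j7 2.35 turn [ 0.01 -0.    0.01] alt -22.49 then shift [ 0.01 -0.07  2.95] w 0.0799 F [ 0.2  0.9 -0.4]
270.1879473065627 211.49107577285412
[ 0.5727 -0.401 ] size 0.030 0.029 yaw long 0.4 zt 0.054 n 1005
```

View pics/w8.png

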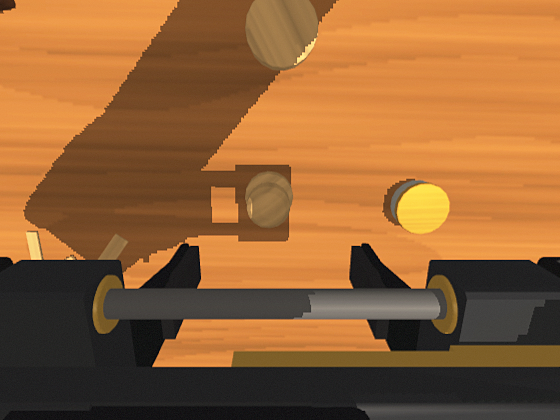

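The finial is at (268,202), clear of the disc (282,33) and the brass piece (422,208). I'll grip it by the head.

Request:
{"method": "carry_out", "body": {"moves": [[0.01, -0.1, 0.8, 0, 0, 0], [0, 0, 0.8, 0, 0, 0], [0, 0, 0.8, 0, 0, 0], [0, 0, 0.35, 0, 0, 0], [0, 0, 0.2, 0, 0, 0], [0, 0, 0, 0, 0, 0]]}}

```text
time: 31.38
ee_pos: [0.5733, -0.4008, 0.0398]
eef_rot: [-0.012, 1.0, -0.0, 0.0]
ft_force: [-0.2, 0.3, -0.2]
width: 0.0803
grip_force: 0.0
```

Request:
{"method": "carry_out", "body": {"moves": [[0, 0, 0, 0, 0, 0], [0, 0, 0, 0, 0, 0], [0, 0, 0, 0, 0, 0], [0, 0, 0, 0, 0, 0], [0, 0, 0, 0, 0, 0], [0, 0, 0, 0, 0, 0], [0, 0, 0, 0, 0, 0], [0, 0, 0, 0, 0, 0], [0, 0, 0, 0, 0, 0], [0, 0, 0, 0, 0, 0]], "fingers": 0}}

```text
time: 32.62
ee_pos: [0.573, -0.4009, 0.0393]
eef_rot: [-0.012, 1.0, 0.0, 0.0]
ft_force: [0.5, -0.1, 0.9]
width: 0.0346
grip_force: 20.0
```

Request:
{"method": "carry_out", "body": {"moves": [[0, 0, -0.3, 0, 0, 0], [0, 0, -0.9, 0, 0, 0], [0, 0, -0.9, 0, 0, 0], [0, 0, -0.5, 0, 0, 0], [0, 0, 0, 0, 0, 0]]}}

```text
time: 33.25
ee_pos: [0.5736, -0.4013, 0.1448]
eef_rot: [-0.012, 1.0, -0.001, 0.001]
ft_force: [0.4, 0.1, -0.8]
width: 0.035
grip_force: 20.0
```

```bash
python3 -c "
from h import *
goto(.4847,.2278,.14,91.3)"
```

```text
t 33.2 pos [ 0.5736 -0.4013  0.1448] yaw 91.3 j7 2.36 turn [-0.01  0.02  0.01] alt -22.49 then shift [ 1.86 15.77  0.12] w 0.0350 F [ 0.4  0.1 -0.8]
```

Request:
{"method": "carry_out", "body": {"moves": [[0.1, 0.88, 0, 0, 0, 0], [0.1, 0.88, 0, 0, 0, 0], [0.1, 0.88, 0, 0, 0, 0], [0.1, 0.88, 0, 0, 0, 0], [0.1, 0.88, 0, 0, 0, 0], [0.1, 0.88, 0, 0, 0, 0], [0.1, 0.88, 0, 0, 0, 0], [0.1, 0.88, 0, 0, 0, 0], [0.1, 0.88, 0, 0, 0, 0], [0.1, 0.88, 0, 0, 0, 0], [0.1, 0.88, 0, 0, 0, 0], [0.1, 0.88, 0, 0, 0, 0], [0.1, 0.88, 0, 0, 0, 0], [0.1, 0.88, 0, 0, 0, 0], [0.1, 0.88, 0, 0, 0, 0], [0.1, 0.88, 0, 0, 0, 0], [0.1, 0.88, 0, 0, 0, 0], [0.1, 0.88, 0, 0, 0, 0], [0, 0, 0, 0, 0, 0], [0, 0, 0, 0, 0, 0]]}}

```text
time: 35.75
ee_pos: [0.4858, 0.23, 0.1423]
eef_rot: [-0.012, 1.0, -0.001, -0.001]
ft_force: [-0.1, -0.3, -1.3]
width: 0.035
grip_force: 20.0
```

```bash
python3 -c "
from h import *
goto(.4847,.2278,.05,91.3)
shot('wrist','pics/w9.png')"
```

```text
t 35.8 pos [0.4858 0.23   0.1423] yaw 91.3 j7 1.13 turn [-0.01 -0.01  0.  ] alt -22.50 then shift [ 0.03 -0.05  2.31] w 0.0350 F [-0.1 -0.3 -1.3]
```

View pics/w9.png

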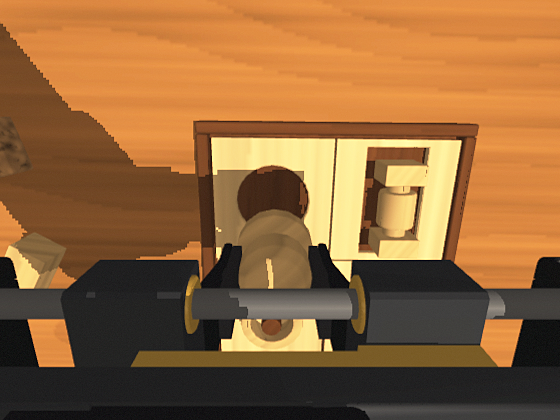

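The finial is held upright at (272,245), the round pocket is below it at (272,193), and the ring is round the post at (270,325). I'll lower and release.

Request:
{"method": "carry_out", "body": {"moves": [[0.02, -0.05, 0.8, 0, 0, 0], [0, 0, 0.7, 0, 0, 0], [0, 0, 0.4, 0, 0, 0], [0, 0, 0.2, 0, 0, 0], [0, 0, 0.15, 0, 0, 0], [0, 0, 0.06, 0, 0, 0], [0, 0, 0, 0, 0, 0]]}}

```text
time: 36.67
ee_pos: [0.4856, 0.229, 0.0513]
eef_rot: [-0.012, 1.0, 0.0, 0.0]
ft_force: [0.1, -0.2, -0.1]
width: 0.0349
grip_force: 20.0
```

Request:
{"method": "carry_out", "body": {"moves": [[0, 0, 0.02, 0, 0, 0], [0, 0, 0, 0, 0, 0]]}}

```text
time: 36.92
ee_pos: [0.4855, 0.229, 0.0503]
eef_rot: [-0.012, 1.0, 0.0, 0.0]
ft_force: [-1.0, -0.8, -0.5]
width: 0.0349
grip_force: 20.0
```

Request:
{"method": "carry_out", "body": {"moves": [[0, 0, 0, 0, 0, 0], [0, 0, 0, 0, 0, 0], [0, 0, 0, 0, 0, 0], [0, 0, 0, 0, 0, 0], [0, 0, 0, 0, 0, 0], [0, 0, -0.3, 0, 0, 0], [0, 0, -0.8, 0, 0, 0], [0, 0, -0.9, 0, 0, 0], [0, 0, -0.9, 0, 0, 0], [0, 0, -0.9, 0, 0, 0], [0, -0.9, 0, 0, 0, 0], [0, -0.9, 0, 0, 0, 0], [0, -0.9, 0, 0, 0, 0], [0, -0.9, 0, 0, 0, 0], [0, -0.9, 0, 0, 0, 0], [0, -0.9, 0, 0, 0, 0], [0, 0, 0, 0, 0, 0]], "fingers": 60}}

```text
time: 39.05
ee_pos: [0.4906, 0.0099, 0.2031]
eef_rot: [-0.009, 1.0, 0.0, 0.001]
ft_force: [-0.6, -0.1, -1.0]
width: 0.06
grip_force: 0.0
```

```bash
python3 -c "
from h import *
c=shot('top','pics/t1.png'); P=cloud(c); V=c['range_z']>.1
cv2.imwrite('pics/t1c.png',cv2.resize(c['pixels'][145:270,78:203],None,fx=4.6,fy=4.6,interpolation=cv2.INTER_CUBIC)[...,::-1])
for n,(u,v) in dict(finial=(162,231),foot=(117,181),ring=(165,185),spindle=(115,231),stick=(269,195),disc=(457,260)).items():
  try: print(n,*top(P,V,u,v,22,.006,.022))
  except Exception as e: print(n,e)"
```

```text
finial [0.4844 0.2282] size 0.028 0.027 yaw long 57.9 zt 0.064 n 132
foot [0.5921 0.3317] size 0.031 0.030 yaw long -89.8 zt 0.060 n 198
ring [0.5918 0.2293] size 0.017 0.016 yaw long 19.9 zt 0.042 n 45
spindle [0.4849 0.3295] size 0.076 0.033 yaw long 0.7 zt 0.044 n 294
stick attempt to get argmin of an empty sequence
disc [ 0.4373 -0.3936] size 0.054 0.052 yaw long -81.3 zt 0.027 n 354
```

View pics/t1c.png

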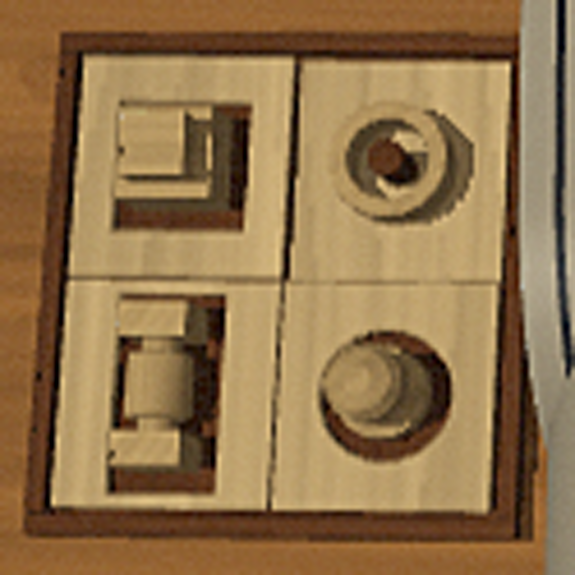

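All four parts are seated: foot (155,145), ring (390,160), spindle (160,380) and finial (375,385). Their heights and centres match the pockets, so I'll hand in the job.

```bash
python3 -c "
from bench import r
print(r.close_job())"
```

```text
the job is handed in; nothing more can be done
None
```

I handed in the job at about 39 s: the finial, foot and spindle are seated in their pockets and the ring is over its post, all centred within about 3 mm; the disc measured unmoved, and the stick (hidden by the arm in the last picture) was never touched as far as I know; the hand-in returned no verdict.

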